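Run the jammed jar carriage home under its stamping hood

ROBOT

A 7-joint arm with a two-finger parallel gripper is mounted at the origin on the work surface. World frame = base frame: x ahead of the robot, y to its left, z up, the work surface at z = 0. Lengths are in m, angles in rad, forces in N, time in s.
With the tool pointing down it reaches from about 0.4 to 0.875 m from the base axis. Payload 19.3 kg.
Tool frame: the origin (TCP) lies at the very end of the fingers, on their centre line; the grasp point (between the pads) lies bot.grasp_offset behind it (bot.grasp_offset is the distance from the TCP to the grasp point, in m); z points along the fingers, y is the direction in which the jaws open and shut (so a half turn about z gives the same grasp; the last joint's range is limited). The gripper opens to 85 mm and grips with 20 to 120 N. Pads are 22 mm wide; open, the fingers measure 114 mm over their backs; the gripper's body (76 mm by 85 mm) begins 54 mm behind the grasp point. The pads swing forward as they close: fully open they stand 13 mm farther back than shut.
Start: joints at [-1.248, 0.521, -0.036, 1.599, 0.021, 1.021, -0.113], TCP at [0.239, 0.577, 0.231] pointing down, gripper open.
Joint ranges: [-2.91, 2.91], [-0.3, 2.13], [-1.5, 1.42], [0.17, 2.43], [-1.26, 4.41], [0.16, 1.93], [-2.52, 2.52]. Speed limits (rad/s): [1.89, 1.89, 2.39, 2.39, 3.01, 3.01, 3.01].

INTERFACE

Orientations are given as [roll, pitch, yaw] about the fixed x, y, z axes, in that order (R = Rz(yaw) Ry(pitch) Rx(roll)).
In Python, from workcell import bot gives the robot as it stands. The module is installed in compiled form; this text tells all that it offers.
- The arm moves only by the shell command python3 -m handwheel 'ROWS' [OPENING] [FORCE]. ROWS is JSON, a list of rows, each a list of 6 numbers: the shift along the tool's x, y, z as a fraction of full scale, then the turn, a rotation vector about the tool's x, y, z as a fraction of full scale. In form: [[x, y, z, rx, ry, rz], ...]. A call has 1 to 8 rows; each row shifts and turns the commanded pose from where the row before left it, along the tool's axes as they then stand; what a row does not reach is not made up. Full scale, the value 1, is 0.025 m for a shift and 360 degrees for a turn. A row lasts 1/8 s, in which the tool goes at most 62.5 mm and 10.7 degrees, less where a joint would pass 70% of its speed; a pose out of reach is approached as far as the arm can. A call with a number of a shift or a turn outside -1 to 1 is refused whole. A call with a gripper value outside its range is refused whole. OPENING is the closure, from -1 (fully open) to 1 (shut), set as the call begins (- or left out, the last holds). The fingers move at their own pace and stop on an object; FORCE is the grip in N (left out, the last holds). Time passes only in rows, so rows that do not move let the fingers close. It gives the time, the measured TCP pose, the force and the opening at its end, in the units of the state.
- bot.observe(): the state, without advancing time (a new reading comes with each control period).
- bot.grab_frame(name): name is "side" or "top"; returns a dict with "pixels" (480x640x3 uint8, blue, green, red), "vertical_fov" (degrees; the focal length in pixels is half the picture's height over the tangent of half this angle, whatever the lens; pixels are square), "cx", "cy" (the principal point, pixels), "D" ([k1, k2, p1, p2, k3] as OpenCV has them; the pictures are not rectified), "R" (3x3) and "t" (3): a world point X has camera coordinates R X + t. Camera axes: x right, y down, z forward; pixel columns grow to the right and rows downward; lengths in m; the calibration is good to about 2 mm. A picture is of the moment at which its call begins. There is no depth.
- bot.job_done(): hands the job in, once; it reports no verdict.
Trained networks look in a picture, given as the dict that the camera call returned (one of the last four; its "shot" number tells which), for a name from the list of things; names that differ only in an ending like _2 or _b are one class to them, and where a whole thing is asked for, a point or a joint stands for the part that bears it (a point fixed in the world has none). Each returns a list of dicts, best first, with "score" (0 to 1); they miss things now and then, are a little off and sometimes report something else, mostly with a low value. They report only what shows in the picture. A call takes as long as a camera call.
- bot.trace(picture, thing): "region" (480x640 bool, what is visible of it) and "point" ([column, row] in pixels, amid what is visible of it).
The state is a dict: "clock": time; "qpos": joint angles; "qd": joint speeds; "joint_efforts": joint torques, N m; "position": TCP position; "tool_rot": TCP orientation; "force": force on the tool from outside, world axes, zero at the start; "moment": the same for the moment, N m; "grip_width": finger opening in m.
Only numpy, scipy, OpenCV 4.12 (cv2) and the standard library are available. Lean on these libraries where they do the work, as an engineer would, in place of code of your own. Each camera call takes 0.05 s, during which the arm holds its last target.

TASK

Two hand-stamping fixtures stand on the packing bench. The carriage that carries the round jar is stuck on its gummed-up rails: push it by its upright plate, away from you, until it breaks free, and run it steadily, without ramming it, all the way under its hood to the stop hidden inside. Leave the other carriage, with the square tin, where it is.

Things in the scene. Friction and masses are not known exactly. Their poses are not given: they have to be found in the camera images.
- jar_carriage (a joint): Travel (m) of the carriage holding a round amber jar with flat metal lid (58 mm across, top 94 mm above the bench). 0: loading end, near the robot; hidden end stop at 0.150, where the pushing force rises steeply. Starts stuck between 0 and 0.040. About 10 N moves it over the gummed stretch up to 0.065; then it suddenly runs free at 2 to 3 N. It stays where it is left.
- jar_plate (a point): Middle of the top edge of that carriage's push plate, 114 mm above the bench; moves along. Upright steel plate at the carriage's near end, 12 mm thick along the rail, 40 mm wide, free from 52 mm above the bench up; jar's near side 41 mm beyond its middle. Carriage block: 120 x 70 mm. x axis: pushing direction along the rail, away from the robot, within 0.25 rad of world x; z up.
- jar_hood (a point): Middle of the foot of the open near face of the hood over that carriage's rail, at bench height; same axes as the plate. Grey box 115 mm long, 100 wide, 131 high, with a round cap on its roof up to 165 mm. At the stop the plate's middle is 35 mm short of this face. Base: 340 x 90 mm. The fixture stands left or right of the robot's centre line.
- tin_plate (a point): The same point on the push plate of the other, otherwise equal fixture, whose carriage holds a square metal tin (59 x 55 mm). To be left alone.

How it is judged:
At the end, for the whole second after the job is handed in: The jar's carriage rests fully home, within 12 mm of the end stop inside the hood (value of joint jar_carriage above 0.138 m and velocity of joint jar_carriage below 0.02 m/s); the robot touches nothing.
It fails at once if the carriage with the square tin is shifted by more than 12 mm (distance of tin_plate from where it was at the start of the episode above 0.012 m).
It fails at once if the jar's carriage is rammed along faster than 0.4 m/s (velocity of joint jar_carriage above 0.4 m/s).
It also fails if it takes over 32 s, if anything falls off the work surface, if the arm or the gripper's body presses on something with over 40 N, if the wrist force passes 120 N, or if a joint passes its speed limit or range.

## Working session

There is one attempt and no reset: what is moved stays moved. The work goes in short steps, Python scripts to look and compute and a shell command to move; the robot and the scene stay as the last step left them, time stands still between calls to the robot, and variables do not carry over. Pictures are saved under pics/ and viewed, and the job is handed in when it is done.

```bash
mkdir -p pics
cat > h.py <<'E'
import numpy as np,cv2
from workcell import bot
def K(f):
    fl=240/np.tan(np.radians(f["vertical_fov"])/2)
    return np.array([[fl,0,f["cx"]],[0,fl,f["cy"]],[0,0,1]])
def proj(f,X):
    return cv2.projectPoints(np.array(X,float).reshape(-1,1,3),cv2.Rodrigues(np.array(f["R"]))[0],np.array(f["t"],float),K(f),np.array(f["D"],float))[0][:,0]
def ray(f,p,z):
    u=cv2.undistortPoints(np.array(p,float).reshape(-1,1,2),K(f),np.array(f["D"],float))[:,0]
    R=np.array(f["R"]);t=np.array(f["t"]);c=-R.T@t
    d=np.c_[u,np.ones(len(u))]@R
    return c+d*((z-c[2])/d[:,2])[:,None]
E
python3 - <<'E'
from h import *
s=bot.observe()
print({k:np.round(v,3) for k,v in s.items()}, bot.grasp_offset)
for n in("top","side"):
    f=bot.grab_frame(n);im=f["pixels"].copy()
    cv2.imwrite(f"pics/{n}0.png",im)
    print(n,-np.array(f["R"]).T@f["t"],f["vertical_fov"],f["D"])
    for th in("jar_carriage","jar_plate","jar_hood","tin_plate"):
        for r in bot.trace(f,th):
            m=r["region"];ys,xs=np.nonzero(m)
            print(n,th,round(r["score"],2),r["point"],m.sum(),(xs.min(),xs.max(),ys.min(),ys.max()) if m.any() else 0)
E
```

```text
{'clock': np.float64(0.0), 'qpos': array([-1.248,  0.522, -0.036,  1.6  ,  0.021,  1.021, -0.113]), 'qd': array([-0.001, -0.001,  0.   , -0.002,  0.001,  0.001, -0.001]), 'joint_efforts': array([ 0.0000e+00, -9.2711e+01,  1.9800e+00, -3.6993e+01,  1.8000e-02,
        8.0000e-03,  0.0000e+00]), 'position': array([0.239, 0.577, 0.231]), 'tool_rot': array([-3.14 ,  0.   ,  2.749]), 'force': array([0.174, 0.096, 0.52 ]), 'moment': array([-0.051,  0.022, -0.03 ]), 'grip_width': np.float64(0.086)} 0.0187
top [0.43457928 0.00338906 0.90673501] 53.93613330670711 [-0.1290766  0.         0.         0.         0.       ]
top jar_carriage 0.78 [165.8, 247.5] 2542 (np.int64(140), np.int64(190), np.int64(215), np.int64(280))
top jar_plate 0.69 [161.2, 246.0] 2537 (np.int64(140), np.int64(189), np.int64(215), np.int64(280))
top jar_hood 0.69 [171.4, 202.0] 10944 (np.int64(134), np.int64(212), np.int64(118), np.int64(316))
top tin_plate 0.74 [420.2, 263.1] 2566 (np.int64(400), np.int64(448), np.int64(231), np.int64(298))
side [ 0.10105777 -0.63881822  0.73174429] 51.22256476165435 [-0.04288897  0.          0.          0.          0.        ]
side jar_carriage 0.68 [248.6, 201.2] 1614 (np.int64(223), np.int64(279), np.int64(176), np.int64(221))
side jar_plate 0.82 [249.4, 199.6] 1506 (np.int64(224), np.int64(278), np.int64(177), np.int64(220))
side jar_hood 0.87 [287.5, 194.6] 6486 (np.int64(200), np.int64(335), np.int64(140), np.int64(241))
side tin_plate 0.89 [377.1, 324.1] 2818 (np.int64(342), np.int64(411), np.int64(288), np.int64(357))
```

View pics/top0.png

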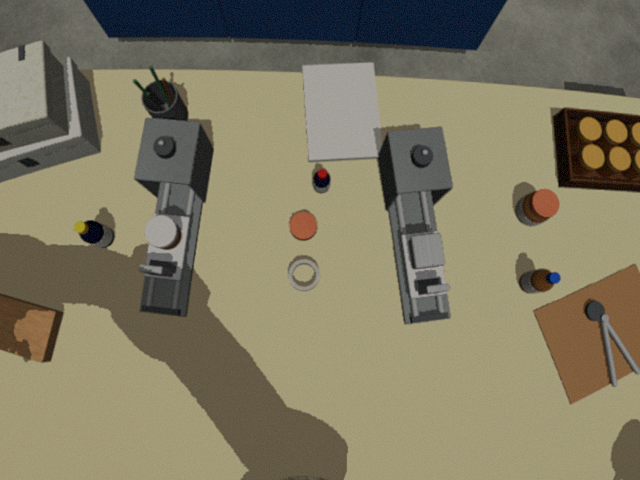

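View pics/side0.png

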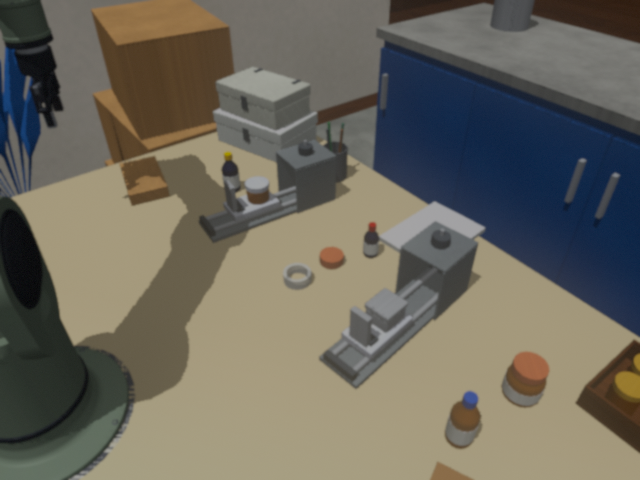

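Run:
```python
import cv2
a=cv2.imread('pics/top0.png')[100:330,110:240];cv2.imwrite('pics/top0z.png',cv2.resize(a,None,fx=2.6,fy=2.6,interpolation=cv2.INTER_CUBIC))
a=cv2.imread('pics/side0.png')[130:250,190:350];cv2.imwrite('pics/side0z.png',cv2.resize(a,None,fx=5,fy=5,interpolation=cv2.INTER_CUBIC))
```

```text
(no output)
```

View pics/top0z.png

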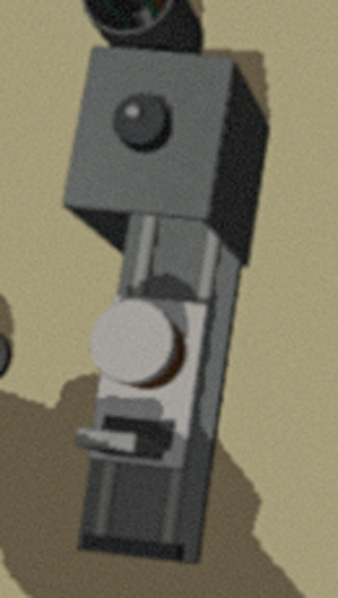

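View pics/side0z.png

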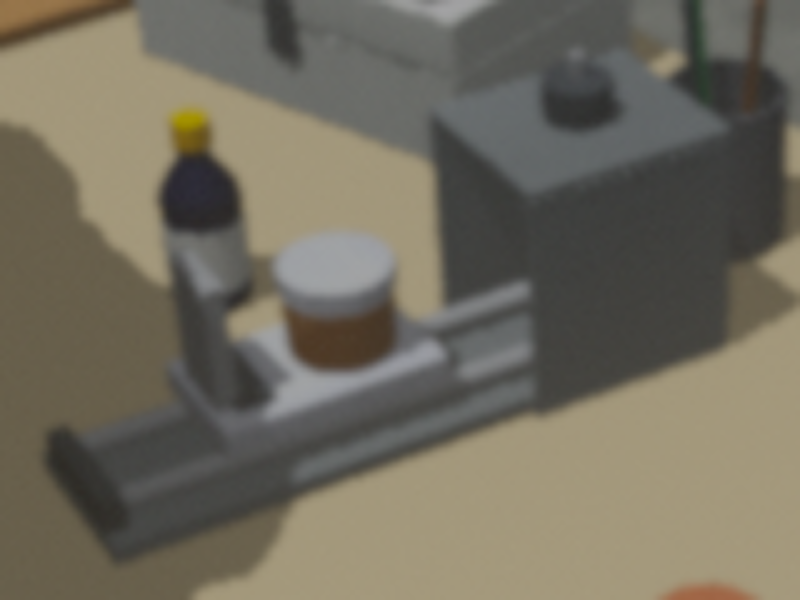

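The round-jar fixture is on the left: plate top at about (150,267), hood roof at (137–200,118–185). The square tin is on the right, near (430,265). Next I'll measure the axes and plate pose.

Run:
```python
from h import *
f=bot.grab_frame("top");g=bot.grab_frame("side")
z=lambda l:[(110+x/2.6,100+y/2.6) for x,y in l]
P=ray(f,z([(95,48),(235,62),(208,220),(65,205)]),.131);print("roof",P.round(4))
e=(P[0]-P[3]+P[1]-P[2])/2;yaw=np.arctan2(e[1],e[0]);w=(P[0]-P[1]+P[3]-P[2])/2
print("len",np.linalg.norm(e),yaw,"wid",np.linalg.norm(w),np.arctan2(-w[0],w[1]))
print("hoodface mid",(P[2]+P[3])/2)
Q=ray(f,z([(77,434),(135,437)]),.114);print("plate top ends",Q.round(4))
# refine: optimise roof centre+yaw using both images
from scipy.optimize import least_squares
obs_t=np.array(z([(95,48),(235,62),(208,220),(65,205)]))
obs_s=np.array([(190+x/5,130+y/5) for x,y in [(432,112),(532,192),(728,128),(540,412)]])
def pts(p):
    c,s=np.cos(p[2]),np.sin(p[2])
    L=lambda a,b,zz:[p[0]+a*c-b*s,p[1]+a*s+b*c,zz]
    return [L(.115,.05,.131),L(.115,-.05,.131),L(0,-.05,.131),L(0,.05,.131)],[L(0,.05,.131),L(0,-.05,.131),L(.115,-.05,.131),L(0,-.05,0)]
def res(p):
    a,b=pts(p);return np.r_[(proj(f,a)-obs_t).ravel(),(proj(g,b)-obs_s).ravel()]
r=least_squares(res,[P[2:,0].mean(),P[2:,1].mean(),yaw]);print("fit",r.x.round(4),r.fun.round(1))
x,y,a=r.x
# plate: fit travel
for q in (0,.01,.02,.03,.04):
    d=-.035-.15+q
    E=[[x+d*np.cos(a)-b*np.sin(a)+u*np.cos(a),y+d*np.sin(a)+b*np.cos(a)+u*np.sin(a),.114] for b in(.02,-.02) for u in (-.006,.006)]
    print(q,((proj(f,E)-[110,100])*2.6).round(0).tolist(),((proj(g,E)-[190,130])*5).round(0).tolist())
```

```text
roof [[0.777  0.301  0.131 ]
 [0.7685 0.2032 0.131 ]
 [0.6571 0.2119 0.131 ]
 [0.665  0.3092 0.131 ]]
len 0.11200889585307645 -0.07560313471958884 wid 0.09797854944133412 -0.08376852461115068
hoodface mid [0.66102163 0.26055513 0.131     ]
plate top ends [[0.5148 0.2926 0.114 ]
 [0.5143 0.2536 0.114 ]]
fit [ 0.66    0.2605 -0.0747] [-0.3 -0.7  0.7 -1.3  0.7  0.5 -0.7  0.7 -1.1 -1.4 -0.7  0.1  1.  -0.4
 -0.4  1.6]
0 [[68.0, 501.0], [71.0, 483.0], [128.0, 508.0], [131.0, 489.0]] [[93.0, 276.0], [118.0, 269.0], [128.0, 317.0], [152.0, 309.0]]
0.01 [[71.0, 486.0], [74.0, 467.0], [130.0, 493.0], [133.0, 474.0]] [[114.0, 270.0], [138.0, 262.0], [148.0, 310.0], [173.0, 302.0]]
0.02 [[73.0, 470.0], [76.0, 452.0], [132.0, 477.0], [135.0, 459.0]] [[134.0, 264.0], [158.0, 256.0], [169.0, 303.0], [193.0, 295.0]]
0.03 [[75.0, 455.0], [78.0, 437.0], [135.0, 462.0], [137.0, 444.0]] [[154.0, 257.0], [178.0, 250.0], [189.0, 297.0], [213.0, 289.0]]
0.04 [[78.0, 440.0], [81.0, 422.0], [137.0, 447.0], [140.0, 429.0]] [[174.0, 251.0], [197.0, 243.0], [209.0, 290.0], [233.0, 282.0]]
```

```bash
python3 -m handwheel '[[0,0,0,0,0,-0.025],[0,0,0,0,0,-0.025],[-0.8,-0.9,0,0,0,0],[-0.8,-0.9,0,0,0,0],[-0.8,-0.9,0,0,0,0],[-0.8,-0.9,0,0,0,0],[-0.8,-0.9,0,0,0,0],[-0.8,-0.9,0,0,0,0]]' 1 40
cat > w.py <<'E'
from h import *
s=bot.observe();p=np.array(s["position"]);from scipy.spatial.transform import Rotation as Rt
R=Rt.from_euler("xyz",s["tool_rot"]).as_matrix();a=-.077
u=np.array([np.cos(a),np.sin(a),0]);h=np.array([.660,.2605,0])
l=np.array([-u[1],u[0],0])
import sys
T=h+float(sys.argv[1])*u+[0,0,float(sys.argv[2])]
print("t",s["clock"],"pos",p.round(4),"d",((p-h)@u).round(4),"lat",((p-h)@l).round(4),"rot",np.round(s["tool_rot"],3),"w",s["grip_width"],"F",np.round(s["force"],1))
print("rows total (tool, units)",(R.T@(T-p)/.025).round(2))
E
python3 w.py -0.19 0.2
```

```text
clock: 1.6
position: [0.3489, 0.4326, 0.2314]
tool_rot: [3.141, 0.0, 3.063]
force: [0.9, 0.6, 0.0]
grip_width: -0.0001
t 1.6 pos [0.3489 0.4326 0.2314] d -0.3234 lat 0.1476 rot [3.141 0.    3.063] w -0.00013925382555443936 F [0.9 0.6 0. ]
rows total (tool, units) [-5.35 -5.9   1.26]
```

```bash
python3 -m handwheel '[[-0.8,-0.85,0,0,0,0],[-0.8,-0.85,0,0,0,0],[-0.8,-0.85,0,0,0,0],[-0.8,-0.85,0,0,0,0],[-0.8,-0.85,0,0,0,0],[-0.8,-0.85,0,0,0,0],[-0.55,-0.8,0.6,0,0,0],[0,0,0.6,0,0,0]]' 1 ; python3 w.py -0.19 0.074
```

```text
clock: 2.6
position: [0.471, 0.2743, 0.201]
tool_rot: [-3.141, 0.001, 3.06]
force: [-0.1, 0.3, 0.9]
grip_width: -0.0003
t 2.6 pos [0.471  0.2743 0.201 ] d -0.1895 lat -0.0008 rot [-3.141e+00  1.000e-03  3.060e+00] w -0.0002887779739032483 F [-0.1  0.3  0.9]
rows total (tool, units) [0.03 0.03 5.08]
```

```bash
python3 -m handwheel '[[0,0,0.8,0,0,0],[0,0,0.8,0,0,0],[0,0,0.8,0,0,0],[0,0,0.8,0,0,0],[0,0,0.8,0,0,0],[0,0,0.6,0,0,0],[0,0,0.4,0,0,0],[0,0,0,0,0,0]]' ; python3 w.py -0.163 0.074
python3 - <<'E'
from h import *
f=bot.grab_frame("top");g=bot.grab_frame("side")
a=f["pixels"][130:330,90:250];b=g["pixels"][130:250,190:350]
a=cv2.resize(a,(400,500));b=cv2.resize(b,(400,300))
o=np.zeros((500,800,3),np.uint8);o[:,:400]=a;o[:300,400:]=b;cv2.imwrite("pics/c1.png",o)
E
```

```text
clock: 3.6
position: [0.4697, 0.2759, 0.0759]
tool_rot: [-3.141, -0.001, 3.063]
force: [-0.0, 0.0, 0.0]
grip_width: 0.0002
t 3.6 pos [0.4697 0.2759 0.0759] d -0.1909 lat 0.0007 rot [-3.141e+00 -1.000e-03  3.063e+00] w 0.00017297639206024148 F [-0.  0.  0.]
rows total (tool, units) [-1.12 -0.03  0.07]
```

View pics/c1.png

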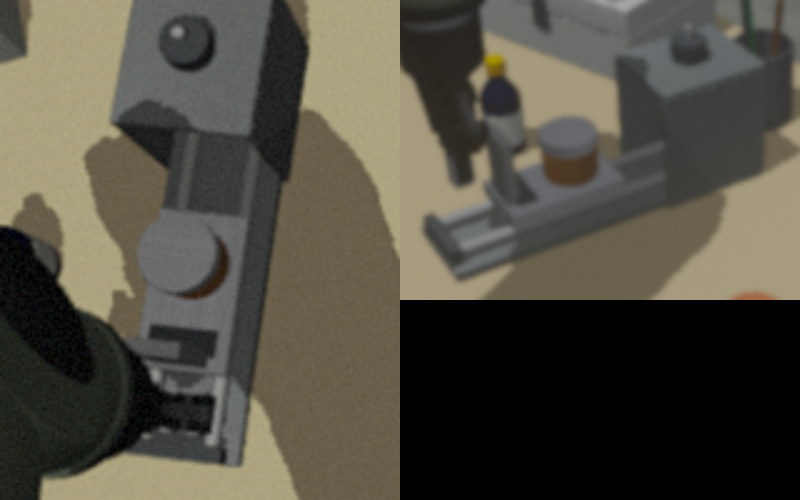

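The shut fingers stand behind the jar plate, in line with the rail and clear of everything. I'll start pushing gently.

```bash
python3 -m handwheel '[[-0.4,0,0,0,0,0],[-0.3,0,0,0,0,0],[-0.2,0,0,0,0,0],[-0.2,0,0,0,0,0],[-0.2,0,0,0,0,0],[-0.2,0,0,0,0,0]]' ; python3 w.py -0.052 0.074
```

```text
clock: 4.45
position: [0.5066, 0.2729, 0.0763]
tool_rot: [-3.141, -0.002, 3.063]
force: [-8.1, 0.1, 5.7]
grip_width: 0.0002
t 4.45 pos [0.5066 0.2729 0.0763] d -0.1539 lat 0.0006 rot [-3.141e+00 -2.000e-03  3.063e+00] w 0.00017124289948258097 F [-8.1  0.1  5.7]
rows total (tool, units) [-4.07 -0.02  0.08]
```

```bash
python3 -m handwheel '[[-0.2,0,0,0,0,0],[-0.2,0,0,0,0,0],[-0.2,0,0,0,0,0],[-0.2,0,0,0,0,0]]' ; python3 w.py -0.052 0.074;  python3 -m handwheel '[[-0.2,0,0,0,0,0],[-0.2,0,0,0,0,0],[-0.2,0,0,0,0,0]]' ; python3 w.py -0.052 0.074
```

```text
clock: 4.95
position: [0.5273, 0.2714, 0.0762]
tool_rot: [-3.142, -0.0, 3.063]
force: [-1.7, 0.6, -0.1]
grip_width: -0.0002
t 4.95 pos [0.5273 0.2714 0.0762] d -0.1331 lat 0.0007 rot [-3.142 -0.     3.063] w -0.0001699591547784052 F [-1.7  0.6 -0.1]
rows total (tool, units) [-3.24 -0.02  0.09]
clock: 5.32
position: [0.5426, 0.2702, 0.0763]
tool_rot: [3.141, -0.0, 3.063]
force: [-1.6, 1.4, 0.1]
grip_width: -0.0002
t 5.325 pos [0.5426 0.2702 0.0763] d -0.1178 lat 0.0006 rot [ 3.141 -0.     3.063] w -0.0002022616093645631 F [-1.6  1.4  0.1]
rows total (tool, units) [-2.63 -0.02  0.09]
```

It broke free and now pushes at about 2 N. I'll run it on steadily.

```bash
python3 -m handwheel '[[-0.25,0,0,0,0,0],[-0.25,0,0,0,0,0],[-0.25,0,0,0,0,0],[-0.25,0,0,0,0,0],[-0.25,0,0,0,0,0],[-0.25,0,0,0,0,0],[-0.25,0,0,0,0,0],[-0.2,0,0,0,0,0]]' ; python3 w.py -0.052 0.074
python3 - <<'E'
from h import *
f=bot.grab_frame("top");g=bot.grab_frame("side")
a=f["pixels"][130:330,90:250];b=g["pixels"][130:250,190:350]
a=cv2.resize(a,(400,500));b=cv2.resize(b,(400,300))
o=np.zeros((500,800,3),np.uint8);o[:,:400]=a;o[:300,400:]=b;cv2.imwrite("pics/c2.png",o)
E
```

```text
clock: 6.32
position: [0.5913, 0.2662, 0.0763]
tool_rot: [-3.142, 0.0, 3.063]
force: [-1.5, 1.4, 0.2]
grip_width: 0.0001
t 6.325 pos [0.5913 0.2662 0.0763] d -0.0689 lat 0.0004 rot [-3.142  0.     3.063] w 6.190307498624973e-05 F [-1.5  1.4  0.2]
rows total (tool, units) [-0.68 -0.01  0.09]
```

View pics/c2.png

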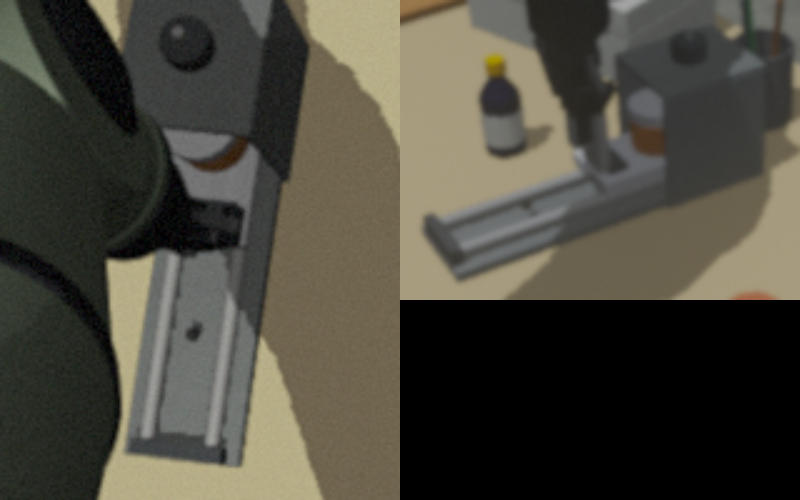

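The jar is half under the hood. I'll creep to the stop and watch the force.

```bash
python3 -m handwheel '[[-0.2,0,0,0,0,0],[-0.2,0,0,0,0,0],[-0.1,0,0,0,0,0]]' ; python3 w.py -0.052 0.074;python3 -m handwheel '[[-0.08,0,0,0,0,0],[-0.08,0,0,0,0,0]]' ; python3 w.py -0.052 0.074
```

```text
clock: 6.8
position: [0.6037, 0.2651, 0.0762]
tool_rot: [-3.141, 0.0, 3.063]
force: [-2.0, -1.2, -0.6]
grip_width: 0.0003
t 6.8 pos [0.6037 0.2651 0.0762] d -0.0565 lat 0.0003 rot [-3.141  0.     3.063] w 0.00027983403098985735 F [-2.  -1.2 -0.6]
rows total (tool, units) [-0.18 -0.01  0.09]
clock: 7.05
position: [0.6074, 0.2649, 0.0762]
tool_rot: [-3.141, -0.0, 3.063]
force: [-2.8, -1.5, -1.6]
grip_width: -0.0002
t 7.05 pos [0.6074 0.2649 0.0762] d -0.0528 lat 0.0003 rot [-3.141 -0.     3.063] w -0.00024518305232016594 F [-2.8 -1.5 -1.6]
rows total (tool, units) [-0.03 -0.01  0.09]
```

```bash
python3 -m handwheel '[[-0.08,0,0,0,0,0],[-0.08,0,0,0,0,0]]'; python3 -m handwheel '[[-0.08,0,0,0,0,0],[-0.08,0,0,0,0,0]]' ; python3 w.py -0.052 0.074
```

```text
clock: 7.3
position: [0.6087, 0.2648, 0.0762]
tool_rot: [-3.14, -0.005, 3.064]
force: [-30.3, -3.7, 20.2]
grip_width: 0.0002
clock: 7.55
position: [0.6088, 0.2648, 0.0761]
tool_rot: [-3.138, -0.012, 3.065]
force: [-58.3, -7.3, 41.7]
grip_width: 0.0001
t 7.55 pos [0.6088 0.2648 0.0761] d -0.0514 lat 0.0003 rot [-3.138 -0.012  3.065] w 7.546127846355923e-05 F [-58.3  -7.3  41.7]
rows total (tool, units) [ 0.02 -0.01  0.08]
```

The force rises steeply right where the stop is expected. I'll back off along the rail.

```bash
python3 -m handwheel '[[0.2,0,0,0,0,0],[0.3,0,0,0,0,0],[0.4,0,0,0,0,0],[0.6,0,0,0,0,0],[0.8,0,0,0,0,0],[0.8,0,0,0,0,0],[0.4,0,-0.4,0,0,0],[0,0,-0.6,0,0,0]]'; python3 -m handwheel '[[0,0,-0.8,0,0,0],[0,0,-0.8,0,0,0],[0,0,-0.8,0,0,0],[0,0,-0.8,0,0,0],[0.8,0,-0.6,0,0,0],[0.8,0,0,0,0,0],[0.8,0,0,0,0,0],[0,0,0,0,0,0]]'; python3 w.py -0.052 0.074
python3 - <<'E'
from h import *
f=bot.grab_frame("top");g=bot.grab_frame("side")
a=f["pixels"][130:330,90:250];b=g["pixels"][130:250,190:350]
a=cv2.resize(a,(400,500));b=cv2.resize(b,(400,300))
o=np.zeros((500,800,3),np.uint8);o[:,:400]=a;o[:300,400:]=b;cv2.imwrite("pics/c3.png",o)
# predicted plate top at stop
x,y,a=.66,.2605,-.0757
for q in(.13,.138,.15):
    d=-.185+q
    E=[[x+(d+u)*np.cos(a)-v*np.sin(a),y+(d+u)*np.sin(a)+v*np.cos(a),.114] for v in(.02,-.02) for u in(-.006,.006)]
    print(q,((proj(f,E)-[90,130])*2.5).round().tolist(),((proj(g,E)-[190,130])*2.5+[400,0]).round().tolist())
print([(r["score"],r["point"]) for r in bot.trace(f,"tin_plate")])
E
```

```text
clock: 8.55
position: [0.5279, 0.2715, 0.1023]
tool_rot: [3.142, 0.0, 3.063]
force: [1.0, -0.2, 0.4]
grip_width: 0.0004
clock: 9.55
position: [0.4683, 0.2763, 0.1977]
tool_rot: [3.141, 0.001, 3.064]
force: [0.3, 0.9, -0.4]
grip_width: 0.0002
t 9.55 pos [0.4683 0.2763 0.1977] d -0.1924 lat 0.001 rot [3.141e+00 1.000e-03 3.064e+00] w 0.00018221602609858314 F [ 0.3  0.9 -0.4]
rows total (tool, units) [-5.61 -0.04  4.95]
0.13 [[146.0, 219.0], [149.0, 203.0], [202.0, 225.0], [204.0, 208.0]] [[573.0, 98.0], [584.0, 95.0], [593.0, 116.0], [604.0, 113.0]]
0.138 [[148.0, 208.0], [150.0, 191.0], [203.0, 214.0], [206.0, 197.0]] [[581.0, 96.0], [592.0, 92.0], [600.0, 114.0], [611.0, 110.0]]
0.15 [[150.0, 191.0], [153.0, 175.0], [206.0, 197.0], [209.0, 180.0]] [[592.0, 92.0], [603.0, 89.0], [611.0, 110.0], [623.0, 107.0]]
[(0.86, [425.0, 262.7])]
```

View pics/c3.png

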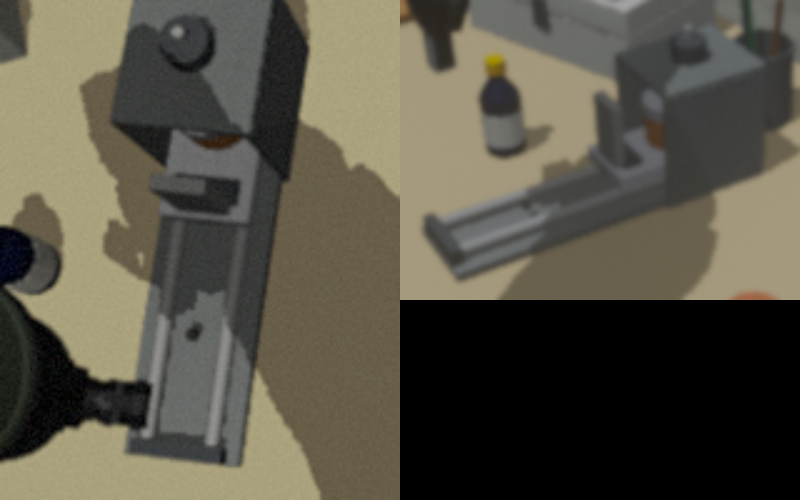

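```bash
python3 -c "
from workcell import bot
print(bot.job_done())"
```

```text
the job is handed in; nothing more can be done
None
```

I pushed the round-jar carriage by its plate with shut fingers until it broke free. I then ran it on at about 50 mm/s commanded, crept to the end stop, backed off and handed in at about 10 s.

- **At the stop:** the push took about 8 N on the gummed stretch and about 2 N once free. At the end the push rose from about 3 N to 58 N with the tool barely moving. That was within 1 mm of where I expected the stop.
- **After backing off:** in both pictures the plate's top edge matches the position predicted for 0.150 m travel. The tool is clear of everything and reads about 1 N.
- **Tin carriage:** the robot never came near it. The network's point for the tin plate moved from (420.2, 263.1) to (425.0, 262.7) pixels between the first and last pictures. I took that as detector scatter and did not check it further.
- **Upward force:** a vertical force of about 42 N showed at the stop along with the 58 N push. I put it down to friction at the fingertips. Both together stayed well under the 120 N wrist limit.

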